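Weigh a turned spindle on the bench beam scale

TASK

Weigh the turned steel spindle on the bench beam scale: first set it down gently, upright, on the pan and let go so that the pan sinks, then slide the brass poise outwards along the notched arm until the pointer floats at rest inside the green band, and let go of everything. Be gentle with the scale, whose pivots are delicate, and leave the chuck key, the brass collar and the tool holder where they lie.

Things in the scene. Friction and masses are not known exactly. Their poses are not given: they have to be found in the camera images.
- scale: White bench beam scale, fixed. Origin: underside of its base (130 x 445 x 20 mm), below the pivot; x = pivot axis, 120 mm up, between cheeks 132 mm high. Pan on the +y side, notched arm along -y (12 mm wide, teeth tops 11 mm above the pivot line). Gauge plate at y -266 to -292 mm, 172 mm high, on the -x side of the pointer. The robot must not push on or squeeze any part of it with more than 25 N.
- beam (a joint): Beam tilt in rad: 0 level (pointer mid-band), positive poise end low and pan high, negative pan low; stops at -0.14 and +0.14. Pointer in the green band within 0.035. Weak restoring stiffness, about 0.5 N m/rad: between the stops it tilts about 0.05 more for each notch the poise moves outwards; settles in about 2 s. Level with the pan empty and the poise at notch 0.
- poise (a joint): Place of the poise along the arm in m, growing outwards (away from pivot and pan): 0 is notch 0, 50 mm from the pivot; a notch every 8 mm up to 0.184. A spring pawl draws the free poise into the nearest notch; pushing it over the notches takes about 5 N. It starts at 0.024 to 0.048; the balance lies between about 0.07 and 0.17.
- poise_grip (a point): Centre of the top of the poise's black grip; y axis along the arm towards the pan. The poise is a brass block captive on the arm (34 mm across the arm, 26 mm along it, 300 g), its top 26 mm above the pivot line. The grip stands upright on it: 12 mm thick along the arm, 22 mm across it, 36 mm tall (26 to 62 mm above the pivot line).
- pan_top (a point): Centre of the top face of the round aluminium pan (about 100 mm inside, 112 mm over its rim, rim 5 mm high), 100 mm from the pivot, 150 mm above the bench when level, 14 mm higher or lower at the stops. The pan always stays level; where on it the part stands does not change the reading.
- pointer_tip (a point): Tip of the red pointer at the end of the notched arm, 292 mm from the pivot; it is 120 mm above the bench when level. Green band: 10 mm up and down from there, on the gauge plate.
- spindle: Turned steel spindle, loose, upright on the bench: foot 48 mm in diameter and 22 mm high, above it a neck 32 mm in diameter up to 66 mm. Origin: centre of its underside, z along its axis. Bored out inside, so its weight is unknown: 260 to 540 g.
- chuck_key: Steel chuck key (T shape, about 115 x 130 mm, 18 mm high) lying on the bench; leave it alone. Origin: underside, in the middle of its shank.
- collar: Brass collar 60 mm in diameter, 22 mm high, on the bench; leave it alone. Origin: centre of its underside.
- tool_holder: Dark steel lathe tool holder 70 x 40 x 35 mm with a tool bit sticking out at +x, on the bench; leave it alone. Origin: centre of its underside.

How it is judged:
On the way:
1. The spindle stands on the pan, let go, and the pan has sunk under it (contact force between spindle and scale above 1 N and contact force between the fingers and spindle below 0.1 N and horizontal distance between spindle and pan_top below 0.045 m and value of joint beam below -0.09 rad), for 0.2 s.
At the end, for the whole second after the job is handed in: The beam floats at rest within 0.035 rad of level (pointer inside the green band, slower than 0.03 rad/s), with the spindle standing upright (within 0.1 rad) on the pan, its axis within 45 mm of the pan's centre (value of joint beam between -0.035 and 0.035 rad and velocity of joint beam between -0.03 and 0.03 rad/s and horizontal distance between spindle and pan_top below 0.045 m and z of spindle in the frame of pan_top below 0.006 m and angle between spindle's own z axis and vertical below 0.1 rad and contact force between spindle and scale above 1 N); the robot touches nothing.
It fails at once if The robot pushes on or squeezes the scale with more than 25 N (contact force between any of the fingers, the arm and scale above 25 N).
It fails at once if The spindle is dropped or pressed hard onto the scale (more than 65 N) (contact force between spindle and scale above 65 N).
It fails at once if A bystander is moved by more than 15 mm (distance of any of chuck_key, collar, tool_holder from where it was at the start of the episode above 0.015 m).
It also fails if it takes over 72 s, if anything falls off the work surface, if the arm or the gripper's body presses on something with over 40 N, if the wrist force passes 120 N, or if a joint passes its speed limit or range.

ROBOT

A 6-joint arm with a two-finger parallel gripper is mounted at the origin on the work surface. World frame = base frame: x ahead of the robot, y to its left, z up, the work surface at z = 0. Lengths are in m, angles in rad, forces in N, time in s.
With the tool pointing down it reaches from about 0.35 to 0.775 m from the base axis. Payload 7.3 kg.
Tool frame: the origin (TCP) lies on the centre line of the jaws, within the pads' length; the fingertips stand 17 mm ahead of it and the grasp point (between the pads) lies 2 mm behind it (robot.tcp_to_tips is the distance from the TCP to the fingertips, in m); z points along the fingers, y is the line along which they close (so a half turn about z gives the same grasp; the last joint's range is limited). The gripper opens to 92 mm and grips with 3 to 60 N. Pads are 19 mm wide; open, the fingers measure 130 mm over their backs; the gripper's body (75 mm by 190 mm) begins 47 mm behind the grasp point.
Start: joints at [1.106, 0.342, 1.524, -0, 1.275, -0.146], TCP at [0.165, 0.499, 0.244] pointing down, gripper open.
Joint ranges: [-2.53, 2.53], [-0.77, 2.02], [0.04, 2.7], [-1, 4.14], [0.28, 2.66], [-3.11, 3.11]. Speed limits (rad/s): [2.57, 2.57, 3.14, 3.14, 3.14, 3.14].

INTERFACE

Orientations are given as [roll, pitch, yaw] about the fixed x, y, z axes, in that order (R = Rz(yaw) Ry(pitch) Rx(roll)).
In Python, from cell import robot gives the robot as it stands. The module is installed in compiled form; this text tells all that it offers.
- The arm moves only by the tool carry_out, never from a script. Its argument "commands" is a list of rows, each a list of 3 entries, a list of its own where there are three numbers: the shift along the tool's x, y, z in m, then the turn about the tool's z in rad, then the opening, from 0 (shut) to 1 (fully open). In form: [[[dx, dy, dz], yaw, claw], ...]. A call has 1 to 20 rows; each row shifts and turns the commanded pose from where the row before left it, along the tool's axes as they then stand; what a row does not reach is not made up. A row lasts 1/8 s, in which the tool goes at most 62.5 mm and 10.7 degrees, less where a joint would pass 70% of its speed; a pose out of reach is approached as far as the arm can. A call is refused whole if a number of a shift passes 0.0625 or a number of a turn 0.188, either way. A call with a gripper value outside its range is refused whole. The fingers move at their own pace and stop on an object; "newtons" is the grip in N (left out, the last holds). Time passes only in rows, so rows that do not move let the fingers close. It gives the time, the measured TCP pose, the force, the opening and the grip force at its end, in the units of the state.
- robot.observe(): the state, without advancing time (a new reading comes with each control period).
- robot.read_camera(name): name is "scene" or "top"; returns a dict with "pixels" (384x512x3 uint8, red, green, blue), "fx", "fy", "cx", "cy" (pixels), "view" (4x4, takes a point from world to camera coordinates). Camera axes: x right, y up, looking along -z (the intrinsics and any distortion apply to the point x, -y, -z); pixel columns grow to the right and rows downward; lengths in m; the calibration is good to about 2 mm. A picture is of the moment at which its call begins. There is no depth.
- robot.hand_in(): hands the job in; it is judged then, once.
Trained networks look in a picture, given as the dict that the camera call returned (one of the last four; its "shot" number tells which), for a name from the list of things; names that differ only in an ending like _2 or _b are one class to them, and where a whole thing is asked for, a point or a joint stands for the part that bears it (a point fixed in the world has none). Each returns a list of dicts, best first, with "p" (0 to 1); they miss things now and then, are a little off and sometimes report something else, mostly with a low value. They report only what shows in the picture. A call takes as long as a camera call.
- robot.find_in(picture, name): "at" ([column, row] in pixels, amid what is visible of it).
- robot.tip_of(picture, name): "at" ([column, row] in pixels: a listed point, or the origin of a listed thing).
The state is a dict: "time": time; "qpos": joint angles; "qvel": joint speeds; "joint_efforts": joint torques, N m; "tool_pos": TCP position; "tool_rot": TCP orientation; "contact_force": force on the tool from outside, world axes, zero at the start; "torque": the same for the moment, N m; "opening": finger opening in m; "grip_force": force on a finger pad.
Only numpy, scipy, OpenCV 4.12 (cv2) and the standard library are available. Lean on these libraries where they do the work, as an engineer would, in place of code of your own. Each camera call takes 0.05 s, during which the arm holds its last target. There are 200 camera calls.

## Working session

There is one attempt and no reset: what is moved stays moved. The work goes in short steps, Python scripts to look and compute and a tool call to move; the robot and the scene stay as the last step left them, time stands still between calls to the robot, and variables do not carry over. Pictures are saved under pics/ and viewed, at most 10 in all, crops included, and the job is handed in when it is done.

Besides the shell and the picture viewer there is one more tool, called after "Request:" by a JSON object that holds its "fn" and its "kwargs", one argument or row to a line. carry_out: Moves the arm, as the interface text tells. Its arguments: {"type":"object","properties":{"commands":{"type":"array"},"newtons":{"type":"number"}},"required":["commands"]}

```bash
mkdir -p pics; cat > h.py <<'E'
import numpy as np, cv2
from cell import robot
from scipy.optimize import least_squares
def proj(c,P):
    V=np.array(c["view"]);p=V[:3,:3]@np.asarray(P)+V[:3,3]
    return np.array([c["cx"]+c["fx"]*p[0]/-p[2], c["cy"]+c["fy"]*-p[1]/-p[2]])
def onz(c,px,z):
    V=np.array(c["view"]);R=V[:3,:3];o=-R.T@V[:3,3]
    d=R.T@np.array([(px[0]-c["cx"])/c["fx"],-(px[1]-c["cy"])/c["fy"],-1])
    return o+d*(z-o[2])/d[2]
def tri(obs):
    f=lambda P:np.concatenate([proj(c,P)-px for c,px in obs])
    r=least_squares(f,[.5,0,.1]);return r.x,np.abs(r.fun).max()
E
cat > a.py <<'E'
from h import *
s=robot.observe();print(s["time"],s["tool_pos"],s["tool_rot"],s["opening"])
cs={n:robot.read_camera(n) for n in("scene","top")}
cv2.imwrite("pics/a.png",cv2.resize(np.hstack([cs[n]["pixels"] for n in cs])[:,:,::-1],None,fx=.78,fy=.78))
for n in cs: cv2.imwrite(f"pics/{n}.png",cv2.resize(cs[n]["pixels"][:,:,::-1],(800,600)))
for k in["scale","spindle","poise_grip","pan_top","pointer_tip","chuck_key","collar","tool_holder"]:
    o=[]
    for n in cs:
        r=robot.tip_of(cs[n],k)[:2]
        print(k,n,[(np.round(q["at"]),round(q["p"],2)) for q in r])
        if r:o.append((cs[n],np.array(r[0]["at"])))
    z=dict(scale=0,spindle=0,poise_grip=.182,pan_top=.15,pointer_tip=.12).get(k,0)
    print("   z-plane",[np.round(onz(c,p,z)[:2],3) for c,p in o])
    if len(o)==2:x,e=tri(o);print("   tri",np.round(x,3),round(e,1))
E
python3 a.py
```

```text
0.0 [0.16434629 0.49822381 0.24304863] [-3.14009478e+00 -2.63485789e-04  2.82276077e+00] 0.09167245351274894
scale scene [(array([240., 220.]), 0.87)]
scale top [(array([273., 196.]), 0.6)]
   z-plane [array([ 0.521, -0.06 ]), array([ 0.52 , -0.053])]
   tri [ 0.521 -0.057  0.001] 1.2
spindle scene [(array([372., 225.]), 0.88)]
spindle top [(array([161., 214.]), 0.65)]
   z-plane [array([0.438, 0.329]), array([0.446, 0.336])]
   tri [0.446 0.331 0.008] 1.0
poise_grip scene [(array([208., 174.]), 0.67)]
poise_grip top [(array([303., 183.]), 0.65)]
   z-plane [array([ 0.547, -0.139]), array([ 0.545, -0.143])]
   tri [ 0.545 -0.141  0.18 ] 0.6
pan_top scene [(array([277., 179.]), 0.8)]
pan_top top [(array([244., 196.]), 0.97)]
   z-plane [array([0.482, 0.046]), array([0.501, 0.044])]
   tri [0.499 0.047 0.163] 1.2
pointer_tip scene []
pointer_tip top [(array([359., 182.]), 0.81)]
   z-plane [array([ 0.561, -0.331])]
chuck_key scene [(array([359., 273.]), 0.79)]
chuck_key top [(array([170., 157.]), 0.73), (array([303., 186.]), 0.51)]
   z-plane [array([0.638, 0.314]), array([0.649, 0.317])]
   tri [0.647 0.314 0.01 ] 0.2
collar scene [(array([253., 273.]), 0.91)]
collar top [(array([158., 216.]), 0.67), (array([250., 138.]), 0.55)]
   z-plane [array([0.711, 0.037]), array([0.437, 0.348])]
   tri [ 0.505  0.145 -0.185] 63.1
tool_holder scene [(array([183., 162.]), 0.53)]
tool_holder top [(array([352., 265.]), 0.81)]
   z-plane [array([ 0.283, -0.349]), array([ 0.285, -0.334])]
   tri [ 0.287 -0.34   0.004] 1.9
```

View pics/scene.png

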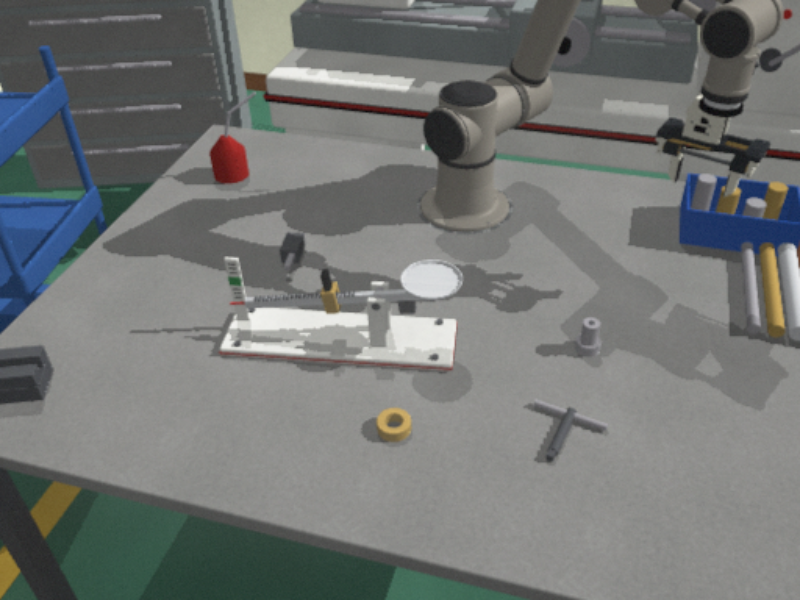

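View pics/top.png

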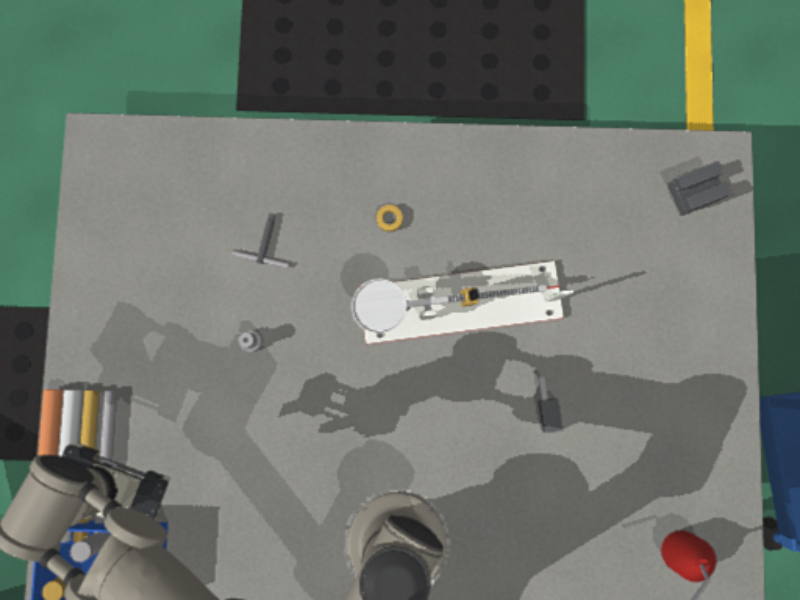

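The scene view shows the scale mid-table, with the pan at (431,280) riding high, the poise at (330,295) and the spindle at (590,335). The top view (800 px) has the spindle at (249,340), the pan at (380,305) and the poise at (470,295). The network's top "collar" hit at (158,216) is really the spindle. The true collar is at (250,138).

```bash
cat > b.py <<'E'
from h import *
c=robot.read_camera("top");im=c["pixels"][:,:,::-1]
A=cv2.resize(im[195:235,140:190],None,fx=8,fy=8,interpolation=cv2.INTER_CUBIC)
B=cv2.resize(im[160:225,220:370],None,fx=5,fy=5,interpolation=cv2.INTER_CUBIC)
W=np.zeros((320,350,3),np.uint8)
out=np.zeros((590,800,3),np.uint8);out[:A.shape[0]-70,:400]=A[:250];out[260:260+325,:750]=B
s=robot.read_camera("scene")["pixels"][:,:,::-1];C=cv2.resize(s[195:235,355:405],None,fx=6,fy=6,interpolation=cv2.INTER_CUBIC);out[:240,410:710]=C
cv2.imwrite("pics/b.png",out)
for q in[(365,343),(563,318),(555,261)]:print("corner",np.round(onz(c,np.array(q)*.64,.02),3))
E
python3 b.py
```

```text
corner [0.431 0.081 0.02 ]
corner [ 0.499 -0.358  0.02 ]
corner [ 0.627 -0.34   0.02 ]
```

View pics/b.png

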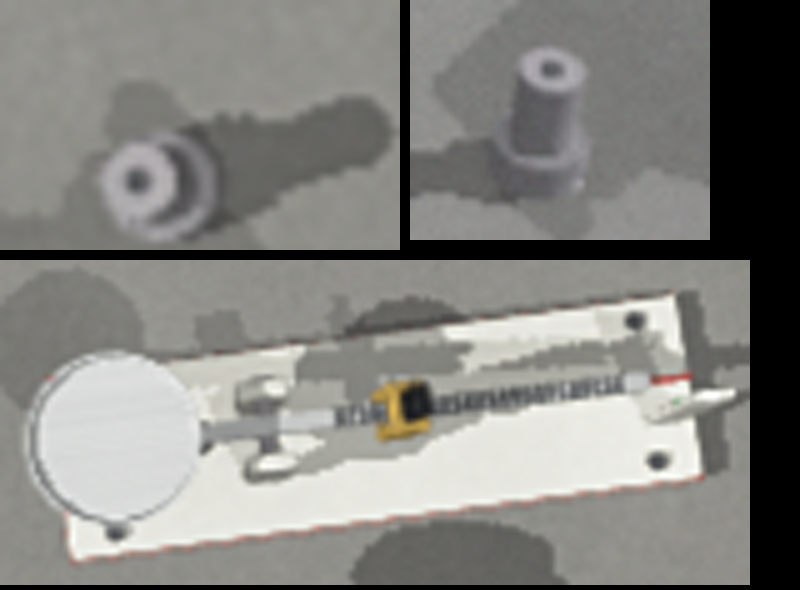

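The spindle bore is at top (157.4,217.6) and scene (378.7,206.5) in native pixels. The scale yaw is about 0.15, with the pan high and the pointer low. Next I work out positions and move components.

```bash
cat > c.py <<'E'
from h import *
c=robot.read_camera("top");s=robot.read_camera("scene")
t=lambda u,v:np.array([(u+.5)/8-.5+140,(v+.5)/8-.5+195])
b=lambda u,v:np.array([(u+.5)/5-.5+220,(v-260+.5)/5-.5+160])
sc=np.array([(552-410+.5)/6-.5+355,69.5/6-.5+195])
print("spindle top",tri([(c,t(139,181)),(s,sc)]),onz(c,t(139,181),.066),onz(s,sc,.066))
print("foot",onz(c,t(165,188),.022))
print("pan rim",onz(c,b(115,436),.167)); print("pan tri",tri([(c,b(117,435)),(s,np.array([431,280])*.64)]))
print("pointer",onz(c,b(690,378),.079)); print("grip",onz(c,b(416,400),.172)); print("arm mid",onz(c,b(640,382),.09),onz(c,b(345,415),.12))
o=robot.observe();y=o["tool_rot"][2]
from scipy.spatial.transform import Rotation as R
print(o["time"],R.from_euler("xyz",o["tool_rot"]).as_matrix().T@(np.array([.446,.33,.15])-o["tool_pos"]))
E
python3 c.py
```

```text
spindle top (array([0.42991515, 0.33588993, 0.06830605]), np.float64(0.10000963350788084)) [0.43006416 0.33608864 0.066     ] [0.4270892  0.33615071 0.066     ]
foot [0.42920789 0.3348343  0.022     ]
pan rim [0.50377426 0.04653152 0.167     ]
pan tri (array([0.50395463, 0.04685831, 0.1675712 ]), np.float64(0.5083070753964876))
pointer [ 0.56237389 -0.33558471  0.079     ]
grip [ 0.53132453 -0.14245304  0.172     ]
arm mid [ 0.55729947 -0.299766    0.09      ] [ 0.5263358  -0.10130839  0.12      ]
1.1 [-0.32010103 -0.07187062  0.09374889]
```

Request:
{"fn": "carry_out", "kwargs": {
  "commands": [
    [[0, 0, 0], -0.157, 1],
    [[0, 0, 0], -0.157, 1],
    [[0, 0, 0], -0.157, 1],
    [[-0.04, -0.0334, 0], 0, 1],
    [[-0.04, -0.0334, 0], 0, 1],
    [[-0.04, -0.0334, 0.01], 0, 1],
    [[-0.04, -0.0334, 0.03], 0, 1],
    [[-0.04, -0.0334, 0.03], 0, 1],
    [[-0.038, -0.0334, 0.03], 0, 1],
    [[0, 0, 0], 0, 0.7],
    [[0, 0, 0], 0, 0.7]
  ],
  "newtons": 15
}}

```text
time: 2.48
tool_pos: [0.4299, 0.3368, 0.144]
tool_rot: [3.141, -0.0, -2.99]
contact_force: [-0.3, 0.7, -0.1]
opening: 0.0767
grip_force: 0.0
```

Request:
{"fn": "carry_out", "kwargs": {
  "commands": [
    [[0, 0.0, 0.03], 0, 0.7],
    [[0, 0, 0.03], 0, 0.7],
    [[0, 0, 0.02], 0, 0.7],
    [[0, 0, 0.016], 0, 0.7],
    [[0, 0, 0], 0, 0.6],
    [[0, 0, 0], 0, 0.45],
    [[0, 0, 0], 0, 0.4],
    [[0, 0, 0], 0, 0.2],
    [[0, 0, 0], 0, 0.2],
    [[0, 0, 0], 0, 0.2],
    [[0, 0, 0], 0, 0.2]
  ]
}}

```text
time: 3.85
tool_pos: [0.4306, 0.337, 0.0483]
tool_rot: [3.141, 0.001, -2.989]
contact_force: [-0.3, 2.9, 6.0]
opening: 0.0309
grip_force: 15.0
```

Request:
{"fn": "carry_out", "kwargs": {
  "commands": [
    [[0, 0, -0.005], 0, 0.2],
    [[0, 0, -0.02], 0, 0.2],
    [[0, 0, -0.04], 0, 0.2],
    [[0, 0, -0.05], 0, 0.2],
    [[0, 0, -0.05], 0, 0.2],
    [[0, 0, -0.02], 0, 0.2],
    [[0, 0, 0], 0, 0.2],
    [[0, 0, 0], 0, 0.2],
    [[0, 0, 0], 0, 0.2]
  ]
}}

```text
time: 4.97
tool_pos: [0.4295, 0.3361, 0.2309]
tool_rot: [-3.14, -0.003, -2.989]
contact_force: [-0.6, -0.1, -4.6]
opening: 0.0312
grip_force: 15.0
```

Request:
{"fn": "carry_out", "kwargs": {
  "commands": [
    [[0, 0, -0.03], 0, 0.2],
    [[-0.0037, -0.03, -0.01], 0, 0.2],
    [[-0.0037, -0.04, 0], 0, 0.2],
    [[-0.0037, -0.04, 0], 0, 0.2],
    [[-0.0037, -0.04, 0], 0, 0.2],
    [[-0.0037, -0.04, 0], 0, 0.2],
    [[-0.0037, -0.04, 0], 0, 0.2],
    [[-0.0037, -0.04, 0], 0, 0.2],
    [[-0.0037, -0.027, 0], 0, 0.2],
    [[0, 0, 0], 0, 0.2],
    [[0, 0, 0], 0, 0.2]
  ]
}}

```text
time: 6.35
tool_pos: [0.5041, 0.0479, 0.272]
tool_rot: [3.141, -0.002, -2.99]
contact_force: [-0.7, 0.1, -4.8]
opening: 0.0311
grip_force: 15.0
```

```bash
cat > d.py <<'E'
from h import *
import sys
a=robot.read_camera("scene")["pixels"][:,:,::-1];b=robot.read_camera("top")["pixels"][:,:,::-1]
o=np.vstack([cv2.resize(a[120:250,130:330],(520,338),interpolation=3),cv2.resize(b[150:240,200:380],(520,260),interpolation=3)])
cv2.imwrite(f"pics/{sys.argv[1]}.png",o);s=robot.observe();print(s["time"],s["tool_pos"],s["contact_force"])
E
python3 d.py d1
```

```text
6.45 [0.50409477 0.04830027 0.27235107] [ 1.10744169 -0.14031677 -3.65887175]
```

View pics/d1.png

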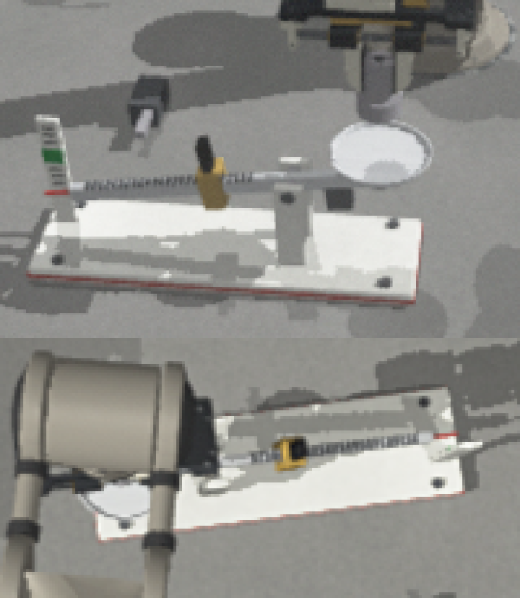

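The spindle hangs upright at (378,90) above the pan at (380,155). I'll lower it gently.

Request:
{"fn": "carry_out", "kwargs": {
  "commands": [
    [[0, 0, 0.025], 0, 0.2],
    [[0, 0, 0.02], 0, 0.2],
    [[0, 0, 0.005], 0, 0.2],
    [[0, 0, 0.003], 0, 0.2],
    [[0, 0, 0.003], 0, 0.2],
    [[0, 0, 0.003], 0, 0.2],
    [[0, 0, 0.003], 0, 0.2],
    [[0, 0, 0.003], 0, 0.2],
    [[0, 0, 0.003], 0, 0.2],
    [[0, 0, 0.003], 0, 0.2],
    [[0, 0, 0.003], 0, 0.2],
    [[0, 0, 0.003], 0, 0.2],
    [[0, 0, 0], 0, 0.2],
    [[0, 0, 0], 0, 0.2]
  ]
}}

```text
time: 8.2
tool_pos: [0.5044, 0.0474, 0.1957]
tool_rot: [3.142, -0.0, -2.989]
contact_force: [-0.0, 1.2, -3.7]
opening: 0.0312
grip_force: 15.0
```

Request:
{"fn": "carry_out", "kwargs": {
  "commands": [
    [[0, 0, 0.002], 0, 0.2],
    [[0, 0, 0.002], 0, 0.2],
    [[0, 0, 0.001], 0, 0.2],
    [[0, 0, 0], 0, 0.2],
    [[0, 0, 0], 0, 0.2]
  ]
}}

```text
time: 8.82
tool_pos: [0.5045, 0.0474, 0.1908]
tool_rot: [-3.141, 0.0, -2.989]
contact_force: [-0.7, -0.5, -1.4]
opening: 0.0309
grip_force: 15.0
```

Request:
{"fn": "carry_out", "kwargs": {
  "commands": [
    [[0, 0, 0.001], 0, 0.2],
    [[0, 0, 0.001], 0, 0.2],
    [[0, 0, 0.001], 0, 0.2],
    [[0, 0, 0], 0, 0.2],
    [[0, 0, 0], 0, 0.2]
  ]
}}

```text
time: 9.45
tool_pos: [0.5046, 0.0475, 0.1878]
tool_rot: [-3.142, 0.0, -2.989]
contact_force: [1.2, -1.8, -1.9]
opening: 0.0313
grip_force: 15.0
```

Request:
{"fn": "carry_out", "kwargs": {
  "commands": [
    [[0, 0, 0.001], 0, 0.2],
    [[0, 0, 0.001], 0, 0.2],
    [[0, 0, 0], 0, 0.2],
    [[0, 0, 0], 0, 0.2]
  ]
}}

```text
time: 9.95
tool_pos: [0.5045, 0.0475, 0.1857]
tool_rot: [3.141, 0.0, -2.989]
contact_force: [0.2, -1.8, -2.4]
opening: 0.0309
grip_force: 15.0
```

Request:
{"fn": "carry_out", "kwargs": {
  "commands": [
    [[0, 0, 0], 0, 0.37],
    [[0, 0, 0], 0, 0.42],
    [[0, 0, 0], 0, 0.6],
    [[0, 0, 0], 0, 0.7],
    [[0, 0, 0], 0, 0.7],
    [[0, 0, 0], 0, 0.7],
    [[0, 0, -0.03], 0, 0.7],
    [[0, 0, -0.05], 0, 0.7],
    [[0, 0, -0.03], 0, 0.7],
    [[0, 0, 0], 0, 0.7],
    [[0, 0, 0], 0, 0.7]
  ]
}}

```text
time: 11.32
tool_pos: [0.504, 0.0475, 0.2947]
tool_rot: [3.141, -0.002, -2.989]
contact_force: [1.6, -0.3, 0.2]
opening: 0.0642
grip_force: 0.0
```

```bash
python3 d.py d2; cat > e.py <<'E'
from h import *
c=robot.read_camera("top");s=robot.read_camera("scene")
for k in["poise_grip","pan_top","pointer_tip","spindle"]:
    o=[]
    for q in(c,s):
        r=robot.tip_of(q,k)
        if r:o.append((q,np.array(r[0]["at"])));print(k,np.round(r[0]["at"],1),round(r[0]["p"],2),np.round(onz(q,r[0]["at"],.19),3))
    if len(o)==2:print("   tri",[np.round(v,3) for v in tri(o)])
print(robot.observe()["time"],robot.observe()["tool_pos"])
E
python3 e.py
```

```text
11.425 [0.50385434 0.04748721 0.29430123] [0.47726095 0.14423116 0.36394491]
poise_grip [296.1 185.7] 0.59 [ 0.535 -0.12   0.19 ]
poise_grip [213.6 165.8] 0.71 [ 0.516 -0.131  0.19 ]
   tri [array([ 0.534, -0.121,  0.205]), np.float64(0.814)]
pan_top [242.5 195.2] 0.77 [0.5   0.046 0.19 ]
pan_top [276.8 190. ] 0.66 [0.575 0.069 0.19 ]
   tri [array([0.506, 0.05 , 0.13 ]), np.float64(0.535)]
pointer_tip [363.6 180.2] 0.76 [ 0.558 -0.33   0.19 ]
pointer_tip [142.4 173.9] 0.59 [ 0.601 -0.312  0.19 ]
   tri [array([ 0.562, -0.337,  0.156]), np.float64(0.057)]
spindle [241.9 195.3] 0.48 [0.5   0.048 0.19 ]
spindle [274.6 189.2] 0.61 [0.574 0.063 0.19 ]
   tri [array([0.506, 0.047, 0.133]), np.float64(0.851)]
11.925 [0.50446203 0.04747859 0.29568731]
```

View pics/d2.png

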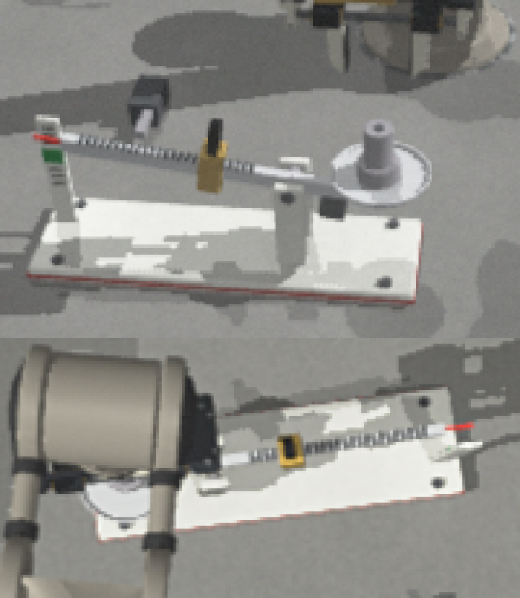

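The pan has sunk with the spindle standing upright on it at (380,150), and the pointer at (45,137) is above the green band. Going to the poise grip.

Request:
{"fn": "carry_out", "kwargs": {
  "commands": [
    [[-0.0004, -0.0348, 0], 0, 0.6],
    [[-0.0004, -0.0348, 0], 0, 0.5],
    [[-0.0004, -0.0348, 0], 0, 0.38],
    [[-0.0004, -0.0348, 0], 0, 0.38],
    [[-0.0004, -0.0348, 0], 0, 0.38],
    [[0, 0, 0.03], 0, 0.38],
    [[0, 0, 0.02], 0, 0.38],
    [[0, 0, 0.02], 0, 0.38],
    [[0, 0, 0], 0, 0.38],
    [[0, 0, 0], 0, 0.38]
  ],
  "newtons": 5
}}

```text
time: 13.18
tool_pos: [0.5332, -0.1243, 0.2266]
tool_rot: [-3.141, 0.001, -2.989]
contact_force: [1.1, 0.2, 1.0]
opening: 0.0347
grip_force: 0.0
```

```bash
python3 d.py d3
```

```text
13.275 [ 0.53330046 -0.12433991  0.2268021 ] [1.09672889 0.51222792 0.33118595]
```

View pics/d3.png

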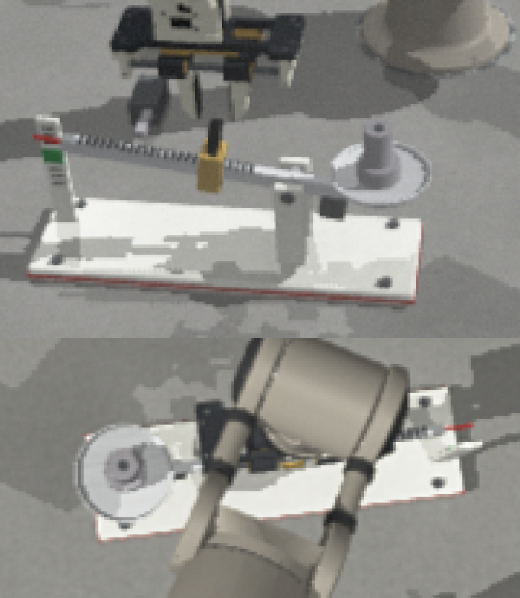

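The fingertips at (190,112) and (238,112) straddle the grip at (215,125), so I can descend.

Request:
{"fn": "carry_out", "kwargs": {
  "commands": [
    [[0, 0, 0.01], 0, 0.38],
    [[0, 0, 0.01], 0, 0.38],
    [[0, 0, 0.01], 0, 0.38],
    [[0, 0, 0.009], 0, 0.38],
    [[0, 0, 0], 0, 0.3],
    [[0, 0, 0], 0, 0.25],
    [[0, 0, 0], 0, 0.25]
  ]
}}

```text
time: 14.15
tool_pos: [0.5329, -0.1256, 0.1867]
tool_rot: [-3.139, -0.0, -2.989]
contact_force: [-1.0, -6.2, -4.1]
opening: 0.0232
grip_force: 2.8
```

Request:
{"fn": "carry_out", "kwargs": {
  "commands": [
    [[0, -0.004, 0], 0, 0.27],
    [[0, -0.004, -0.0005], 0, 0.27],
    [[0, -0.004, -0.0005], 0, 0.27],
    [[0, -0.004, -0.0005], 0, 0.27],
    [[0, -0.004, -0.0005], 0, 0.27],
    [[0, 0, 0], 0, 0.27],
    [[0, 0, 0], 0, 0.27]
  ]
}}

```text
time: 15.02
tool_pos: [0.5354, -0.1411, 0.1873]
tool_rot: [3.135, -0.001, -2.989]
contact_force: [1.9, 10.3, -6.5]
opening: 0.0345
grip_force: 5.0
```

```bash
python3 e.py
```

```text
poise_grip [210.2 167.9] 0.47 [ 0.527 -0.137  0.19 ]
pan_top [244.4 195.8] 0.61 [0.499 0.04  0.19 ]
pan_top [276.4 189.2] 0.67 [0.572 0.068 0.19 ]
   tri [array([0.503, 0.046, 0.13 ]), np.float64(1.283)]
pointer_tip [365.3 181.6] 0.92 [ 0.553 -0.335  0.19 ]
pointer_tip [140.7 170.5] 0.64 [ 0.588 -0.324  0.19 ]
   tri [array([ 0.557, -0.342,  0.164]), np.float64(0.386)]
spindle [240. 195.] 0.7 [0.501 0.054 0.19 ]
spindle [271.5 190.6] 0.61 [0.581 0.056 0.19 ]
   tri [array([0.509, 0.046, 0.13 ]), np.float64(3.333)]
15.525 [ 0.53542908 -0.14103872  0.18730921]
```

Request:
{"fn": "carry_out", "kwargs": {
  "commands": [
    [[0, 0, 0], 0, 0.27],
    [[0, 0, 0], 0, 0.27],
    [[0, -0.002, 0], 0, 0.27],
    [[0, -0.002, 0], 0, 0.27],
    [[0, 0, 0], 0, 0.27]
  ],
  "newtons": 10
}}

```text
time: 16.15
tool_pos: [0.5355, -0.1419, 0.1854]
tool_rot: [3.129, -0.003, -2.989]
contact_force: [5.3, 21.2, -14.7]
opening: 0.0315
grip_force: 10.0
```

Request:
{"fn": "carry_out", "kwargs": {
  "commands": [
    [[0, 0.003, 0], 0, 0.27],
    [[0, 0.003, 0], 0, 0.27],
    [[0, 0.003, 0], 0, 0.27],
    [[0, 0, 0], 0, 0.27]
  ]
}}

```text
time: 16.65
tool_pos: [0.5347, -0.136, 0.1874]
tool_rot: [3.136, -0.001, -2.989]
contact_force: [2.2, 11.0, -5.5]
opening: 0.0246
grip_force: 4.9
```

```bash
python3 - <<'E'
from h import *
s=robot.read_camera("scene")
cv2.imwrite("pics/f1.png",cv2.resize(s["pixels"][120:220,140:290,::-1],(780,520),interpolation=3))
g=robot.tip_of(s,"poise_grip");print(g[:1],robot.observe()["tool_pos"])
for k in(3,4,5,6,7):
    a=.05+.008*k;d=a*np.cos(.14)-.062*np.sin(.14)
    P=np.array([.519,-.052,.12])+d*np.array([.152,-.988,0])+[0,0,a*np.sin(.14)+.062*np.cos(.14)]
    print(k,np.round(P,3),np.round(proj(s,P),1))
E
```

```text
[{'at': [213.8, 166.4], 'p': 0.5}] [ 0.53466066 -0.13611918  0.18737461]
3 [ 0.529 -0.116  0.192] [217.1 168.8]
4 [ 0.53  -0.124  0.193] [214.3 168.4]
5 [ 0.531 -0.132  0.194] [211.5 167.9]
6 [ 0.532 -0.139  0.195] [208.7 167.4]
7 [ 0.534 -0.147  0.196] [205.9 166.9]
```

View pics/f1.png

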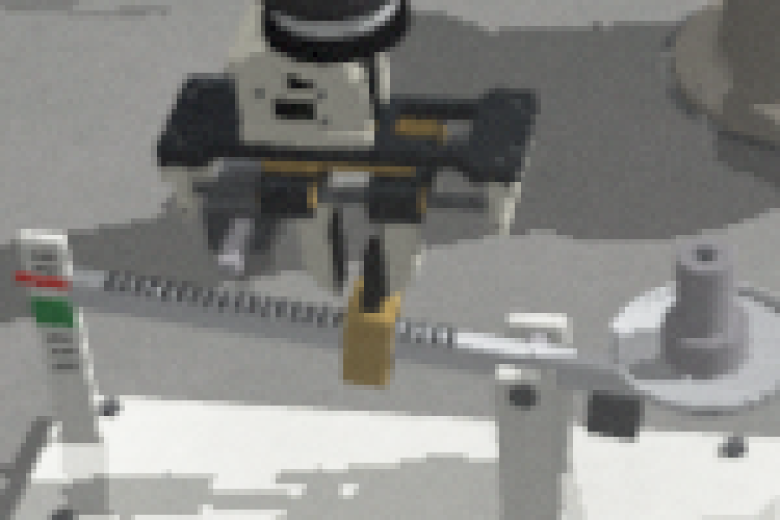

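The picture shows the inner finger at (400,270) pressing on the grip at (375,275), but the poise has not moved (block at (370,340)). I'll check the moment to see where the contact acts.

```bash
python3 - <<'E'
from h import *
for i in range(3):
    s=robot.observe();print({k:np.round(s[k],3) for k in("tool_pos","contact_force","torque","opening","grip_force","joint_efforts")});robot.read_camera("scene")
print(s.keys())
E
```

```text
{'tool_pos': array([ 0.535, -0.136,  0.187]), 'contact_force': array([ 2.135, 10.191, -5.244]), 'torque': array([ 1.579, -0.389, -0.079]), 'opening': np.float64(0.025), 'grip_force': np.float64(4.896), 'joint_efforts': array([ -5.7  , -50.342, -25.996,  -2.841,  -0.426,  -0.052])}
{'tool_pos': array([ 0.535, -0.136,  0.187]), 'contact_force': array([ 2.502, 10.192, -6.131]), 'torque': array([ 1.576, -0.361, -0.031]), 'opening': np.float64(0.025), 'grip_force': np.float64(4.904), 'joint_efforts': array([ -5.735, -50.336, -25.992,  -2.847,  -0.423,  -0.053])}
{'tool_pos': array([ 0.535, -0.136,  0.187]), 'contact_force': array([ 1.674, 10.123, -6.766]), 'torque': array([ 1.643, -0.35 , -0.065]), 'opening': np.float64(0.025), 'grip_force': np.float64(4.908), 'joint_efforts': array([ -5.754, -50.331, -25.99 ,  -2.85 ,  -0.422,  -0.053])}
dict_keys(['time', 'qpos', 'qvel', 'joint_efforts', 'tool_pos', 'tool_rot', 'contact_force', 'torque', 'grip_force', 'opening'])
```

Request:
{"fn": "carry_out", "kwargs": {
  "commands": [
    [[0, 0.004, 0], 0, 0.3],
    [[0, 0.003, 0], 0, 0.3],
    [[0, 0.002, 0], 0, 0.3],
    [[0, 0, 0], 0, 0.3],
    [[0, 0, 0], 0, 0.3]
  ]
}}

```text
time: 17.52
tool_pos: [0.5337, -0.1303, 0.1888]
tool_rot: [-3.141, 0.0, -2.99]
contact_force: [0.4, -0.2, -0.8]
opening: 0.0276
grip_force: 0.0
```

Request:
{"fn": "carry_out", "kwargs": {
  "commands": [
    [[0, 0, 0.003], 0, 0.3],
    [[0, 0, 0.003], 0, 0.3],
    [[0, 0, 0.002], 0, 0.3],
    [[0, 0, 0], 0, 0.3],
    [[0, 0, 0], 0, 0.3]
  ]
}}

```text
time: 18.15
tool_pos: [0.5338, -0.1301, 0.1807]
tool_rot: [3.142, 0.0, -2.989]
contact_force: [0.4, -0.6, 0.5]
opening: 0.0278
grip_force: 0.0
```

Request:
{"fn": "carry_out", "kwargs": {
  "commands": [
    [[0, -0.003, 0], 0, 0.3],
    [[0, -0.003, 0], 0, 0.3],
    [[0, -0.003, 0], 0, 0.3],
    [[0, -0.002, 0], 0, 0.3],
    [[0, 0, 0], 0, 0.3]
  ]
}}

```text
time: 18.77
tool_pos: [0.5349, -0.1385, 0.1792]
tool_rot: [3.136, -0.002, -2.989]
contact_force: [1.9, 10.5, -5.8]
opening: 0.0276
grip_force: 4.9
```

Request:
{"fn": "carry_out", "kwargs": {
  "commands": [
    [[0, 0.006, 0], 0, 0.3],
    [[0, 0.005, 0], 0, 0.3],
    [[0, 0, 0], 0, 0.1],
    [[0, 0, 0], 0, 0.1],
    [[0, 0, 0], 0, 0.1],
    [[0, 0, 0], 0, 0.1]
  ],
  "newtons": 6
}}

```text
time: 19.52
tool_pos: [0.5339, -0.1305, 0.1809]
tool_rot: [-3.141, 0.0, -2.99]
contact_force: [-0.4, -1.4, 1.1]
opening: 0.0158
grip_force: 6.0
```

Request:
{"fn": "carry_out", "kwargs": {
  "commands": [
    [[0, -0.002, -0.0003], 0, 0.1],
    [[0, -0.002, -0.0003], 0, 0.1],
    [[0, -0.002, -0.0003], 0, 0.1],
    [[0, -0.002, -0.0003], 0, 0.1],
    [[0, 0, 0], 0, 0.1]
  ]
}}

```text
time: 20.15
tool_pos: [0.5343, -0.1347, 0.18]
tool_rot: [3.134, -0.002, -2.989]
contact_force: [2.9, 13.3, -7.4]
opening: 0.0205
grip_force: 6.0
```

Pushing at the top of the leaning grip tips the beam and jams the poise. I'll straddle the arm crosswise instead and push the brass block low down.

Request:
{"fn": "carry_out", "kwargs": {
  "commands": [
    [[0, 0.004, 0], 0, 0.35],
    [[0, 0.004, 0], 0, 0.35],
    [[0, 0, 0], 0, 0.4],
    [[0, 0, -0.03], 0, 0.4],
    [[0, 0, -0.04], 0, 0.4],
    [[0, 0.02, 0], 0.175, 0.35],
    [[0, 0, 0], 0.175, 0.35],
    [[0, 0, 0], 0.175, 0.35],
    [[0, 0, 0], 0.175, 0.35],
    [[0, 0, 0], 0.175, 0.35],
    [[0, 0, 0], 0.175, 0.35],
    [[0, 0, 0], 0.175, 0.35],
    [[0, 0, 0], 0.175, 0.35],
    [[0, 0, 0], 0.171, 0.35],
    [[0, 0, 0], 0, 0.35]
  ]
}}

```text
time: 22.02
tool_pos: [0.5307, -0.1107, 0.2521]
tool_rot: [3.141, 0.0, 1.724]
contact_force: [-0.2, -0.7, 0.6]
opening: 0.0321
grip_force: 0.0
```

```bash
python3 e.py
```

```text
poise_grip [213.5 165.4] 0.78 [ 0.514 -0.132  0.19 ]
pan_top [244.9 198.3] 0.61 [0.491 0.038 0.19 ]
pan_top [277.1 192.1] 0.65 [0.584 0.072 0.19 ]
   tri [array([0.496, 0.046, 0.114]), np.float64(1.541)]
pointer_tip [364.8 181. ] 0.88 [ 0.555 -0.333  0.19 ]
pointer_tip [141.6 169.9] 0.95 [ 0.584 -0.322  0.19 ]
   tri [array([ 0.558, -0.339,  0.168]), np.float64(0.129)]
spindle [243.4 194.7] 0.62 [0.502 0.043 0.19 ]
spindle [272.6 189.9] 0.85 [0.578 0.059 0.19 ]
   tri [array([0.508, 0.042, 0.131]), np.float64(0.945)]
22.525 [ 0.53068724 -0.11033277  0.25189362]
```

Request:
{"fn": "carry_out", "kwargs": {
  "commands": [
    [[0.005, -0.003, 0.01], 0, 0.28],
    [[0, 0, 0.02], 0, 0.28],
    [[0, 0, 0.02], 0, 0.28],
    [[0, 0, 0.015], 0, 0.28],
    [[0, 0, 0.01], 0, 0.28],
    [[0, 0, 0.008], 0, 0.28],
    [[0, 0, 0.006], 0, 0.28],
    [[0, 0, 0.003], 0, 0.28],
    [[0, 0, 0], 0, 0.28]
  ],
  "newtons": 10
}}

```text
time: 23.65
tool_pos: [0.527, -0.1059, 0.1599]
tool_rot: [3.141, -0.0, 1.723]
contact_force: [-0.4, 0.9, -0.1]
opening: 0.0251
grip_force: 0.0
```

Request:
{"fn": "carry_out", "kwargs": {
  "commands": [
    [[0, 0, 0.002], 0, 0.28],
    [[0, 0, 0.003], 0, 0.28],
    [[0, 0, 0], 0, 0.28]
  ]
}}

```text
time: 24.02
tool_pos: [0.5268, -0.1058, 0.1547]
tool_rot: [-3.141, -0.0, 1.723]
contact_force: [0.0, 0.6, -0.5]
opening: 0.0258
grip_force: 0.0
```

```bash
python3 - <<'E'
from h import *
s=robot.read_camera("scene")
cv2.imwrite("pics/f2.png",cv2.resize(s["pixels"][120:220,140:290,::-1],(780,520),interpolation=3))
E
```

```text
(no output)
```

View pics/f2.png

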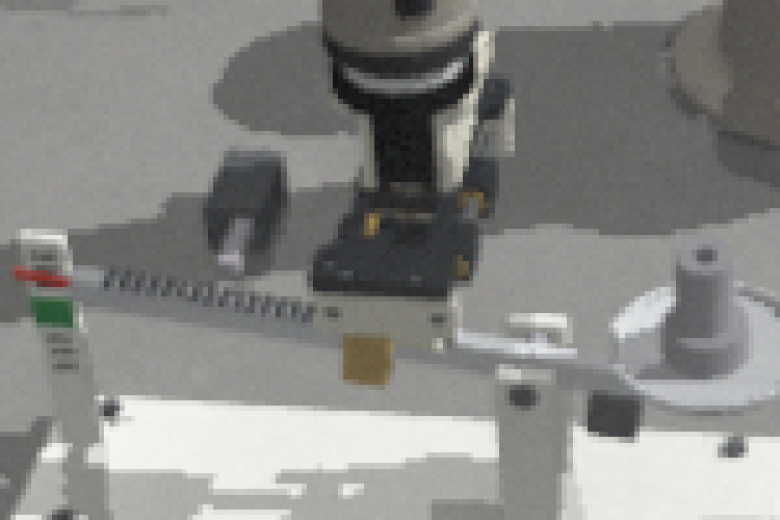

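The gripper now straddles the arm on the pan side of the block at (368,360), with no contact force. Pushing outward.

Request:
{"fn": "carry_out", "kwargs": {
  "commands": [
    [[-0.002, 0, -0.0003], 0, 0.28],
    [[-0.002, 0, -0.0003], 0, 0.28],
    [[-0.002, 0, -0.0003], 0, 0.28],
    [[-0.002, 0, -0.0003], 0, 0.28],
    [[-0.001, 0, 0], 0, 0.28],
    [[0, 0, 0], 0, 0.28]
  ]
}}

```text
time: 24.82
tool_pos: [0.5279, -0.112, 0.1554]
tool_rot: [-3.141, -0.006, 1.723]
contact_force: [1.4, 10.7, -2.2]
opening: 0.0254
grip_force: 5.9
```

Request:
{"fn": "carry_out", "kwargs": {
  "commands": [
    [[-0.001, 0, 0], 0, 0.28],
    [[-0.001, 0, 0], 0, 0.28],
    [[0, 0, 0], 0, 0.28],
    [[0, 0, 0], 0, 0.28]
  ]
}}

```text
time: 25.32
tool_pos: [0.528, -0.1126, 0.1549]
tool_rot: [-3.14, -0.008, 1.723]
contact_force: [2.9, 16.0, -3.2]
opening: 0.0254
grip_force: 8.3
```

Request:
{"fn": "carry_out", "kwargs": {
  "commands": [
    [[0.001, 0, 0], 0, 0.28],
    [[0.001, 0, 0.001], 0, 0.28],
    [[0, 0, 0.002], 0, 0.28],
    [[0, 0, 0.002], 0, 0.28],
    [[0, 0, 0.001], 0, 0.28],
    [[0, 0, 0], 0, 0.28]
  ]
}}

```text
time: 26.08
tool_pos: [0.5282, -0.1136, 0.15]
tool_rot: [-3.142, -0.002, 1.723]
contact_force: [0.7, 6.1, 1.4]
opening: 0.0258
grip_force: 3.5
```

Request:
{"fn": "carry_out", "kwargs": {
  "commands": [
    [[-0.001, 0, 0.001], 0, 0.28],
    [[-0.001, 0, 0.001], 0, 0.28],
    [[-0.001, 0, 0.001], 0, 0.28],
    [[-0.001, 0, 0], 0, 0.28],
    [[0, 0, 0], 0, 0.28]
  ]
}}

```text
time: 26.7
tool_pos: [0.5285, -0.1153, 0.1465]
tool_rot: [-3.141, -0.006, 1.722]
contact_force: [2.0, 14.9, 0.5]
opening: 0.026
grip_force: 8.1
```

```bash
cat > g.py <<'E'
from h import *
s=robot.read_camera("scene");t=robot.read_camera("top")
for k in("poise_grip","pointer_tip"):
    for q in(s,t):
        print(k,[(np.round(r["at"],1),round(r["p"],2)) for r in robot.tip_of(q,k)[:1]],[np.round(r["at"],1) for r in robot.find_in(q,k)[:1]])
for a in(-.14,-.07,0,.07,.14):
    P=np.array([.519,-.052,.12])+.292*np.cos(a)*np.array([.15,-.989,0])-[0,0,.292*np.sin(a)];print(a,np.round(proj(s,P),1),np.round(proj(t,P),1))
# brass blob in scene view
hsv=cv2.cvtColor(s["pixels"],cv2.COLOR_RGB2HSV);m=cv2.inRange(hsv,(12,110,60),(28,255,255));m[:,:140]=0;m[:,250:]=0;m[:165]=0;m[215:]=0
ys,xs=np.nonzero(m);print("brass",len(xs),xs.mean().round(1),ys.mean().round(1),robot.observe()["time"])
E
python3 g.py
```

```text
poise_grip [] [array([212.8, 189.4])]
poise_grip [(array([362.6, 180.6]), 0.48)] [array([249.2, 192.4])]
pointer_tip [(array([144.1, 180.4]), 0.71)] [array([245.8, 188.6])]
pointer_tip [] [array([250.1, 190.5])]
-0.14 [141.9 172.7] [364. 180.]
-0.07 [142.4 178.1] [363.2 180.8]
0 [143.3 183.6] [362.  181.6]
0.07 [144.7 188.9] [360.3 182.4]
0.14 [146.5 194.2] [358.3 183.2]
brass 8 193.8 178.6 27.2
```

Request:
{"fn": "carry_out", "kwargs": {
  "commands": [
    [[-0.001, 0, 0], 0, 0.28],
    [[-0.0005, 0, 0], 0, 0.28],
    [[0, 0, 0], 0, 0.28],
    [[0, 0, 0], 0, 0.28]
  ]
}}

```text
time: 27.7
tool_pos: [0.5286, -0.1156, 0.1463]
tool_rot: [-3.141, -0.008, 1.723]
contact_force: [1.6, 17.9, -1.6]
opening: 0.026
grip_force: 9.9
```

```bash
python3 - <<'E'
from h import *
s=robot.read_camera("scene")["pixels"][...,::-1];t=robot.read_camera("top")["pixels"][...,::-1]
a=cv2.resize(s[140:205,165:265],(800,520),interpolation=3)[:300]
b=cv2.resize(s[155:210,130:230],(800,440),interpolation=3)
c=cv2.resize(t[165:215,255:355],(800,400),interpolation=3)[:290]
cv2.imwrite("pics/f3.png",np.vstack([a[:300],c]))
o=robot.observe();print(o["tool_pos"],o["contact_force"],o["torque"],o["qpos"])
E
```

```text
[ 0.5285345  -0.11566097  0.14627539] [ 1.39038702 18.61198406 -0.89570726] [ 3.02559735 -0.26793103 -0.12771389] [-0.3609889   0.46949463  1.61483005  0.00787812  1.06225255 -0.51659511]
```

View pics/f3.png

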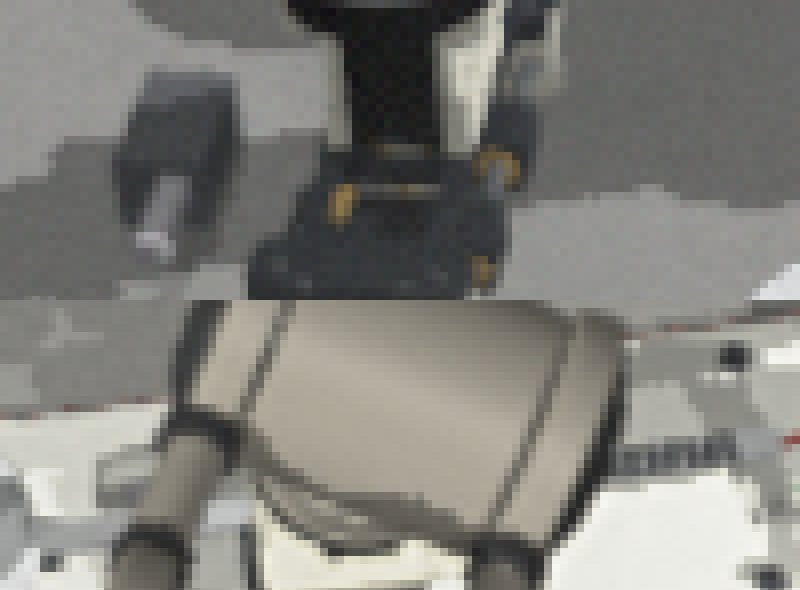

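The view is hidden by the arm, so it tells me little. The moment puts the contact at the block's top edge. I'll take the block itself lightly by its sides, low down, and slide it that way.

Request:
{"fn": "carry_out", "kwargs": {
  "commands": [
    [[0.004, 0, 0], 0, 0.28],
    [[0.006, 0, -0.002], 0, 0.28],
    [[0.004, 0, -0.02], 0, 0.28],
    [[0, 0, -0.035], 0, 0.4],
    [[0, 0, -0.035], 0, 0.5],
    [[0, 0, -0.02], 0, 0.6],
    [[0, 0, 0], 0, 0.6]
  ]
}}

```text
time: 28.68
tool_pos: [0.5277, -0.1069, 0.2607]
tool_rot: [3.138, 0.002, 1.722]
contact_force: [0.8, -0.4, -0.6]
opening: 0.0545
grip_force: 0.0
```

Request:
{"fn": "carry_out", "kwargs": {
  "commands": [
    [[-0.014, 0, 0], 0, 0.58],
    [[-0.014, 0, 0.01], 0, 0.56],
    [[0, 0, 0.03], 0, 0.55],
    [[0, 0, 0.03], 0, 0.55],
    [[0, 0, 0.02], 0, 0.55],
    [[0, 0, 0.01], 0, 0.55],
    [[0, 0, 0.005], 0, 0.55],
    [[0, 0, 0], 0, 0.55]
  ],
  "newtons": 8
}}

```text
time: 29.68
tool_pos: [0.5314, -0.1343, 0.1541]
tool_rot: [3.142, -0.0, 1.723]
contact_force: [0.2, -0.0, 0.2]
opening: 0.0504
grip_force: 0.0
```

Request:
{"fn": "carry_out", "kwargs": {
  "commands": [
    [[0, 0, 0], 0, 0.45],
    [[0, 0, 0], 0, 0.38],
    [[0, 0, 0], 0, 0.3],
    [[0, 0, 0], 0, 0.3],
    [[0, 0, 0], 0, 0.3]
  ]
}}

```text
time: 30.3
tool_pos: [0.5302, -0.1343, 0.1545]
tool_rot: [-3.139, 0.0, 1.723]
contact_force: [-4.6, -1.0, 2.3]
opening: 0.0341
grip_force: 8.0
```

Request:
{"fn": "carry_out", "kwargs": {
  "commands": [
    [[-0.002, -0.001, -0.0003], 0, 0.3],
    [[-0.002, 0, -0.0003], 0, 0.3],
    [[-0.002, 0, -0.0003], 0, 0.3],
    [[-0.002, 0, -0.0003], 0, 0.3],
    [[0, 0, 0], 0, 0.3]
  ]
}}

```text
time: 30.92
tool_pos: [0.5309, -0.139, 0.1546]
tool_rot: [-3.14, -0.006, 1.723]
contact_force: [-0.7, 11.9, -0.9]
opening: 0.0339
grip_force: 8.0
```

Request:
{"fn": "carry_out", "kwargs": {
  "commands": [
    [[-0.002, 0, -0.0003], 0, 0.3],
    [[-0.002, 0, -0.0003], 0, 0.3],
    [[0, 0, 0], 0, 0.3]
  ]
}}

```text
time: 31.3
tool_pos: [0.5315, -0.143, 0.1552]
tool_rot: [-3.14, -0.006, 1.723]
contact_force: [-1.2, 11.9, -0.9]
opening: 0.0337
grip_force: 8.0
```

```bash
python3 g.py
```

```text
poise_grip [(array([211.2, 165.8]), 0.43)] [array([211.5, 188.7])]
poise_grip [] [array([246.8, 201.9])]
pointer_tip [(array([142. , 172.2]), 0.9)] [array([249.7, 189. ])]
pointer_tip [(array([365.3, 182.2]), 0.62)] [array([251.4, 194.8])]
-0.14 [141.9 172.7] [364. 180.]
-0.07 [142.4 178.1] [363.2 180.8]
0 [143.3 183.6] [362.  181.6]
0.07 [144.7 188.9] [360.3 182.4]
0.14 [146.5 194.2] [358.3 183.2]
brass 12 213.7 179.6 31.8
```

Request:
{"fn": "carry_out", "kwargs": {
  "commands": [
    [[0, 0, 0], 0, 0.5],
    [[0, 0, 0], 0, 0.55],
    [[0, 0, -0.03], 0, 0.55],
    [[0, 0, -0.05], 0, 0.55],
    [[0.0, 0, -0.04], 0, 0.55],
    [[0, 0, 0], 0, 0.55]
  ]
}}

```text
time: 32.55
tool_pos: [0.5335, -0.147, 0.2796]
tool_rot: [3.135, 0.004, 1.722]
contact_force: [-0.6, -0.5, -0.9]
opening: 0.0506
grip_force: 0.0
```

```bash
python3 g.py
```

```text
poise_grip [(array([216. , 165.1]), 0.56)] [array([213.7, 179.1])]
poise_grip [(array([298.6, 184.8]), 0.57)] [array([297.7, 184.2])]
pointer_tip [(array([140. , 170.5]), 0.7)] [array([231.1, 184.4])]
pointer_tip [(array([367. , 181.7]), 0.65)] [array([253.2, 197.3])]
-0.14 [141.9 172.7] [364. 180.]
-0.07 [142.4 178.1] [363.2 180.8]
0 [143.3 183.6] [362.  181.6]
0.07 [144.7 188.9] [360.3 182.4]
0.14 [146.5 194.2] [358.3 183.2]
brass 42 212.2 179.3 33.05
```

Request:
{"fn": "carry_out", "kwargs": {
  "commands": [
    [[-0.016, 0, 0.02], 0, 0.28],
    [[0, 0, 0.03], 0, 0.28],
    [[0, 0, 0.03], 0, 0.28],
    [[0, 0, 0.025], 0, 0.28],
    [[0, 0, 0.013], 0, 0.28],
    [[0.002, 0, 0], 0, 0.28],
    [[0.002, 0, 0], 0, 0.28],
    [[0.002, 0, 0], 0, 0.28],
    [[0, 0, 0], 0, 0.28]
  ]
}}

```text
time: 34.17
tool_pos: [0.5343, -0.1587, 0.1589]
tool_rot: [3.14, 0.006, 1.723]
contact_force: [1.1, -10.2, -6.0]
opening: 0.0261
grip_force: 5.2
```

Request:
{"fn": "carry_out", "kwargs": {
  "commands": [
    [[0.002, 0, 0.0003], 0, 0.28],
    [[0.002, 0, 0.0003], 0, 0.28],
    [[0, 0, 0], 0, 0.28]
  ]
}}

```text
time: 34.55
tool_pos: [0.5342, -0.1577, 0.159]
tool_rot: [3.139, 0.011, 1.723]
contact_force: [-0.3, -22.7, -5.5]
opening: 0.0256
grip_force: 10.4
```

Request:
{"fn": "carry_out", "kwargs": {
  "commands": [
    [[-0.005, 0, 0], 0, 0.28],
    [[-0.006, 0, 0], 0, 0.28],
    [[0, 0, -0.04], 0, 0.28],
    [[0, 0, -0.05], 0, 0.35],
    [[0, 0, 0], -0.175, 0.38],
    [[0, 0, 0], -0.175, 0.38],
    [[0, 0, 0], -0.175, 0.38],
    [[0, 0, 0], -0.175, 0.38],
    [[0, 0, 0], -0.175, 0.38],
    [[0, 0, 0], -0.175, 0.38],
    [[0, 0, 0], -0.175, 0.38],
    [[0, 0, 0], -0.175, 0.38],
    [[0, 0, 0], -0.171, 0.38],
    [[0, 0, 0], 0, 0.38]
  ],
  "newtons": 11
}}

```text
time: 36.3
tool_pos: [0.5349, -0.1625, 0.248]
tool_rot: [-3.142, 0.001, -2.99]
contact_force: [-0.1, -0.7, -0.4]
opening: 0.0349
grip_force: 0.0
```

```bash
python3 g.py
```

```text
poise_grip [] [array([212.4, 181.7])]
poise_grip [(array([248.6, 140.5]), 0.6)] []
pointer_tip [(array([138.8, 171. ]), 0.9)] [array([236. , 183.6])]
pointer_tip [] [array([252.5, 190.8])]
-0.14 [141.9 172.7] [364. 180.]
-0.07 [142.4 178.1] [363.2 180.8]
0 [143.3 183.6] [362.  181.6]
0.07 [144.7 188.9] [360.3 182.4]
0.14 [146.5 194.2] [358.3 183.2]
brass 42 212.0 179.0 36.8
```

Request:
{"fn": "carry_out", "kwargs": {
  "commands": [
    [[-0.002, 0.032, 0], 0, 0.38],
    [[0, 0, 0.02], 0, 0.38],
    [[0, 0, 0.02], 0, 0.38],
    [[0, 0, 0.017], 0, 0.38],
    [[0, 0, 0.01], 0, 0.33],
    [[0, 0, 0], 0, 0.1],
    [[0, 0, 0], 0, 0.1],
    [[0, 0, 0], 0, 0.1],
    [[0, 0, 0], 0, 0.1]
  ]
}}

```text
time: 37.92
tool_pos: [0.5321, -0.131, 0.1807]
tool_rot: [-3.141, 0.001, -2.989]
contact_force: [1.1, 0.1, -1.1]
opening: 0.0156
grip_force: 10.9
```

Request:
{"fn": "carry_out", "kwargs": {
  "commands": [
    [[0, -0.002, -0.0003], 0, 0.1],
    [[0, -0.002, -0.0003], 0, 0.1],
    [[0, -0.001, -0.0003], 0, 0.1],
    [[0, 0, 0], 0, 0.1]
  ]
}}

```text
time: 38.42
tool_pos: [0.5322, -0.1326, 0.1795]
tool_rot: [3.135, -0.001, -2.989]
contact_force: [4.3, 13.3, -8.9]
opening: 0.0152
grip_force: 10.8
```

Request:
{"fn": "carry_out", "kwargs": {
  "commands": [
    [[0, -0.0005, 0.003], 0, 0.1],
    [[0, -0.0005, 0.003], 0, 0.1],
    [[0, -0.0005, 0.003], 0, 0.1],
    [[0, -0.0005, 0.003], 0, 0.1],
    [[0, 0, 0], 0, 0.1],
    [[0, 0, 0], 0, 0.1]
  ]
}}

```text
time: 39.17
tool_pos: [0.5332, -0.1381, 0.1696]
tool_rot: [-3.141, 0.001, -2.99]
contact_force: [1.6, 2.2, 1.5]
opening: 0.012
grip_force: 11.0
```

Request:
{"fn": "carry_out", "kwargs": {
  "commands": [
    [[0, -0.002, 0], 0, 0.1],
    [[0, -0.002, 0], 0, 0.1],
    [[0, 0, 0], 0, 0.1]
  ]
}}

```text
time: 39.55
tool_pos: [0.5333, -0.1391, 0.1685]
tool_rot: [3.136, -0.0, -2.99]
contact_force: [3.4, 12.5, -1.1]
opening: 0.0119
grip_force: 11.0
```

Request:
{"fn": "carry_out", "kwargs": {
  "commands": [
    [[0, -0.001, 0], 0, 0.1],
    [[0, -0.001, 0], 0, 0.1],
    [[0, 0, 0], 0, 0.1]
  ]
}}

```text
time: 39.92
tool_pos: [0.5333, -0.1397, 0.168]
tool_rot: [3.133, -0.001, -2.989]
contact_force: [2.8, 17.3, -2.7]
opening: 0.0122
grip_force: 11.0
```

Request:
{"fn": "carry_out", "kwargs": {
  "commands": [
    [[0, 0.007, 0], 0, 0.1],
    [[0, 0.004, 0], 0, 0.1],
    [[0, -0.008, 0], 0, 0.1],
    [[0, 0.008, 0], 0, 0.1],
    [[0, -0.008, 0], 0.03, 0.1],
    [[0, 0.008, 0], -0.06, 0.1],
    [[0, -0.008, 0], 0.03, 0.1],
    [[0, 0, 0], 0, 0.1],
    [[0, 0, 0], 0, 0.1]
  ]
}}

```text
time: 41.05
tool_pos: [0.5326, -0.1392, 0.1684]
tool_rot: [3.137, -0.003, -2.991]
contact_force: [-0.9, 6.3, 1.9]
opening: 0.0119
grip_force: 11.0
```

Request:
{"fn": "carry_out", "kwargs": {
  "commands": [
    [[0, 0.003, 0], 0, 0.3],
    [[0, 0, 0], 0, 0.36],
    [[0, 0, -0.04], 0, 0.38],
    [[0, 0.014, -0.04], 0, 0.35],
    [[0, 0.014, 0], 0.185, 0.3],
    [[0, 0, 0], 0.185, 0.28],
    [[0, 0, 0], 0.185, 0.28],
    [[0, 0, 0], 0.185, 0.28],
    [[0, 0, 0], 0.185, 0.28],
    [[0, 0, 0], 0.185, 0.28],
    [[0, 0, 0], 0.185, 0.28],
    [[0, 0, 0], 0.185, 0.28],
    [[0, 0, 0], 0.091, 0.28],
    [[0, 0, 0], 0, 0.28]
  ]
}}

```text
time: 42.8
tool_pos: [0.529, -0.1105, 0.249]
tool_rot: [-3.141, 0.0, 1.723]
contact_force: [-0.1, 0.3, -0.4]
opening: 0.0261
grip_force: 0.0
```

Request:
{"fn": "carry_out", "kwargs": {
  "commands": [
    [[0.002, -0.001, 0.02], 0, 0.28],
    [[0, 0, 0.03], 0, 0.28],
    [[0, 0, 0.025], 0, 0.28],
    [[0, 0, 0.015], 0, 0.28],
    [[0, 0, 0.007], 0, 0.28],
    [[0, 0, 0.003], 0, 0.28],
    [[0, 0, 0.003], 0, 0.28],
    [[0, 0, 0.003], 0, 0.28],
    [[0, 0, 0], 0, 0.28]
  ]
}}

```text
time: 43.92
tool_pos: [0.5278, -0.1083, 0.1432]
tool_rot: [3.141, -0.0, 1.723]
contact_force: [-0.7, -0.7, -0.6]
opening: 0.0261
grip_force: 0.0
```

Request:
{"fn": "carry_out", "kwargs": {
  "commands": [
    [[0, 0, 0.003], 0, 0.28],
    [[0, 0, 0.003], 0, 0.28],
    [[0, 0, 0.003], 0, 0.28],
    [[0, 0, 0], 0, 0.28]
  ]
}}

```text
time: 44.42
tool_pos: [0.5281, -0.1092, 0.1347]
tool_rot: [3.141, 0.002, 1.723]
contact_force: [-1.7, -3.1, 4.6]
opening: 0.026
grip_force: 0.0
```

```bash
python3 - <<'E'
from h import *
s=robot.read_camera("scene");print(robot.tip_of(s,"pointer_tip")[:1],robot.observe()["contact_force"])
E
```

```text
[{'at': [142.1, 173.5], 'p': 0.58}] [-1.82723612 -3.03001388  4.4200104 ]
```

Request:
{"fn": "carry_out", "kwargs": {
  "commands": [
    [[0, 0, -0.04], 0, 0.3],
    [[0, 0, -0.05], 0, 0.4],
    [[0, 0, -0.015], 0, 0.5],
    [[-0.026, 0, 0], 0, 0.55],
    [[0, 0, 0.03], 0, 0.55],
    [[0, 0, 0.03], 0, 0.55],
    [[0, 0, 0.02], 0, 0.55],
    [[0, 0, 0.01], 0, 0.55],
    [[0, 0, 0.004], 0, 0.55],
    [[0, 0, 0.003], 0, 0.55],
    [[0, 0, 0], 0, 0.55]
  ]
}}

```text
time: 45.9
tool_pos: [0.532, -0.134, 0.1426]
tool_rot: [3.141, 0.0, 1.723]
contact_force: [0.8, -0.0, 0.1]
opening: 0.0505
grip_force: 0.0
```

Request:
{"fn": "carry_out", "kwargs": {
  "commands": [
    [[0, 0, 0.002], 0, 0.55],
    [[0, 0, 0.002], 0, 0.5],
    [[0, 0, 0], 0, 0.42],
    [[0, 0, 0], 0, 0.3],
    [[0, 0, 0], 0, 0.3],
    [[0, 0, 0], 0, 0.3]
  ]
}}

```text
time: 46.65
tool_pos: [0.5301, -0.134, 0.138]
tool_rot: [-3.138, -0.001, 1.723]
contact_force: [-5.9, -1.3, 2.5]
opening: 0.0338
grip_force: 11.0
```

Request:
{"fn": "carry_out", "kwargs": {
  "commands": [
    [[-0.002, -0.0005, -0.0003], 0, 0.3],
    [[-0.002, 0, -0.0003], 0, 0.3],
    [[-0.002, 0, -0.0003], 0, 0.3],
    [[-0.002, 0, -0.0003], 0, 0.3],
    [[0, 0, 0], 0, 0.3]
  ]
}}

```text
time: 47.28
tool_pos: [0.5315, -0.1422, 0.1392]
tool_rot: [-3.139, -0.0, 1.723]
contact_force: [-4.5, -1.8, 2.2]
opening: 0.0339
grip_force: 11.0
```

Gripping the block at arm level slides it easily: it moved 8 mm with almost no force. Continuing outward.

Request:
{"fn": "carry_out", "kwargs": {
  "commands": [
    [[-0.004, -0.001, -0.0006], 0, 0.3],
    [[-0.004, -0.001, -0.0006], 0, 0.3],
    [[-0.004, 0, -0.0006], 0, 0.3],
    [[-0.004, 0, -0.0006], 0, 0.3],
    [[-0.004, 0, -0.0006], 0, 0.3],
    [[-0.004, 0, -0.0006], 0, 0.3],
    [[-0.004, 0, -0.0006], 0, 0.3],
    [[-0.004, 0, -0.0006], 0, 0.3],
    [[0, 0, 0], 0, 0.3]
  ]
}}

```text
time: 48.4
tool_pos: [0.5365, -0.1743, 0.1442]
tool_rot: [3.139, 0.001, 1.723]
contact_force: [6.3, 2.0, -4.5]
opening: 0.0338
grip_force: 11.0
```

Request:
{"fn": "carry_out", "kwargs": {
  "commands": [
    [[-0.0045, 0.001, -0.0003], 0, 0.3],
    [[-0.0045, 0, -0.0004], 0, 0.3],
    [[-0.0045, 0, -0.0005], 0, 0.3],
    [[-0.0045, 0, -0.0006], 0, 0.3],
    [[-0.0045, 0, -0.0006], 0, 0.3],
    [[-0.0045, 0, -0.0006], 0, 0.3],
    [[-0.0045, 0, -0.0006], 0, 0.3],
    [[-0.0045, 0, -0.0006], 0, 0.3],
    [[-0.0045, 0, -0.0006], 0, 0.3],
    [[-0.0045, 0, -0.0006], 0, 0.3],
    [[-0.0045, 0, -0.0006], 0, 0.3],
    [[-0.0045, 0, -0.0006], 0, 0.3],
    [[0, 0, 0], 0, 0.3]
  ]
}}

```text
time: 50.02
tool_pos: [0.5452, -0.2283, 0.1513]
tool_rot: [3.14, 0.002, 1.722]
contact_force: [6.3, -0.8, 1.4]
opening: 0.034
grip_force: 11.0
```

Request:
{"fn": "carry_out", "kwargs": {
  "commands": [
    [[0, 0, 0], 0, 0.5],
    [[0, 0, 0], 0, 0.55],
    [[0, 0, 0], 0, 0.55],
    [[0, 0, 0], 0, 0.55],
    [[0, 0, 0], 0, 0.55],
    [[0, 0, 0], 0, 0.55],
    [[0, 0, 0], 0, 0.55],
    [[0, 0, 0], 0, 0.55],
    [[0, 0, 0], 0, 0.55],
    [[0, 0, 0], 0, 0.55]
  ]
}}

```text
time: 51.28
tool_pos: [0.5445, -0.2271, 0.1508]
tool_rot: [3.142, -0.0, 1.723]
contact_force: [-0.3, -0.2, -0.7]
opening: 0.0505
grip_force: 0.0
```

```bash
cat > p.py <<'E'
from h import *
s=robot.read_camera("scene");t=robot.read_camera("top")
for n,q in(("s",s),("t",t)):
    for k in("pointer_tip","poise_grip","pan_top"): print(n,k,[(np.round(r["at"],1),round(r["p"],2)) for r in robot.tip_of(q,k)[:1]])
# red pointer centroid near gauge in the scene picture
hsv=cv2.cvtColor(s["pixels"],cv2.COLOR_RGB2HSV);m=cv2.inRange(hsv,(0,110,70),(7,255,255))|cv2.inRange(hsv,(173,110,70),(180,255,255))
m[:,:135]=0;m[:,165:]=0;m[:160]=0;m[203:]=0
ys,xs=np.nonzero(m);print("red",len(xs),xs.mean() if len(xs) else 0,ys.mean() if len(xs) else 0)
g=cv2.inRange(hsv,(40,90,40),(85,255,255));g[:,:140]=0;g[:,165:]=0;g[:160]=0;g[203:]=0
ys,xs=np.nonzero(g);print("green",len(xs),ys.min() if len(xs) else 0,ys.max() if len(xs) else 0,ys.mean())
print(robot.observe()["time"])
E
python3 p.py
```

```text
s pointer_tip [(array([141. , 180.4]), 0.95)]
s poise_grip []
s pan_top [(array([276.8, 181.3]), 0.85)]
t pointer_tip []
t poise_grip []
t pan_top [(array([244.7, 194.9]), 0.67)]
red 11 148.0909090909091 184.0
green 29 178 182 179.58620689655172
51.675
```

```bash
python3 - <<'E'
from h import *
s=robot.read_camera("scene")
cv2.imwrite("pics/g.png",cv2.resize(s["pixels"][155:215,130:190,::-1],(600,600),interpolation=3))
u=np.array([.15,-.989,0]);v=np.array([.989,.15,0]);O=np.array([.519,-.052,.12])
for a in(-.05,-.035,0,.035,.05,.1):print(a,[np.round((proj(s,O+d*np.cos(a)*u-[0,0,d*np.sin(a)])-[130,155])*10) for d in(.27,.292)])
print("plate band",[np.round((proj(s,O+.28*u-.008*v+[0,0,z])-[130,155])*10) for z in(.01,0,-.01)])
E
```

```text
-0.05 [array([199., 255.]), array([126., 247.])]
-0.035 [array([201., 265.]), array([128., 259.])]
0 [array([205., 290.]), array([133., 286.])]
0.035 [array([211., 315.]), array([140., 313.])]
0.05 [array([214., 326.]), array([143., 324.])]
0.1 [array([224., 361.]), array([154., 362.])]
plate band [array([175., 245.]), array([181., 271.]), array([186., 298.])]
```

View pics/g.png

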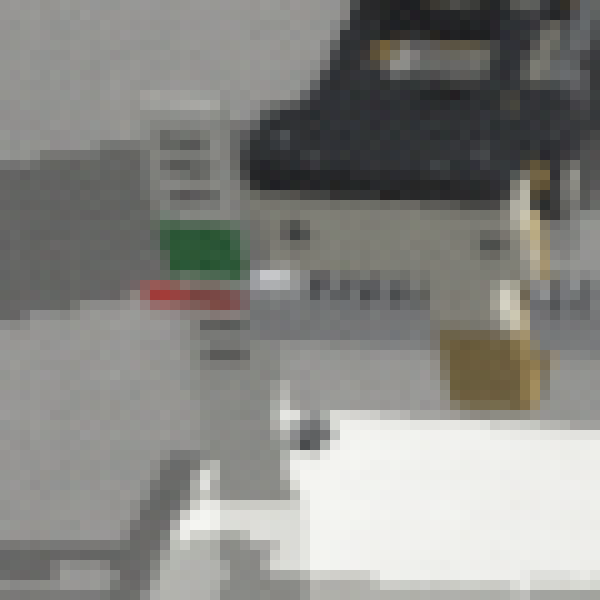

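The red pointer at (195,295) matches the projected level position (about 289), so the beam sits near 0 to +0.01. Withdrawing straight up.

Request:
{"fn": "carry_out", "kwargs": {
  "commands": [
    [[0, 0, -0.01], 0, 0.58],
    [[0, 0, -0.03], 0, 0.58],
    [[0, 0, -0.05], 0, 0.58],
    [[0, 0, -0.05], 0, 0.58],
    [[0, 0, 0], 0, 0.58],
    [[0, 0, 0], 0, 0.58],
    [[0, 0, 0], 0, 0.58],
    [[0, 0, 0], 0, 0.58],
    [[0, 0, 0], 0, 0.58],
    [[0, 0, 0], 0, 0.58],
    [[0, 0, 0], 0, 0.58],
    [[0, 0, 0], 0, 0.58],
    [[0, 0, 0], 0, 0.58],
    [[0, 0, 0], 0, 0.58],
    [[0, 0, 0], 0, 0.58],
    [[0, 0, 0], 0, 0.58]
  ]
}}

```text
time: 53.72
tool_pos: [0.5445, -0.2271, 0.2908]
tool_rot: [3.142, -0.0, 1.723]
contact_force: [0.6, -0.7, 0.8]
opening: 0.0534
grip_force: 0.0
```

```bash
python3 p.py; python3 p.py | grep red
```

```text
s pointer_tip [(array([143.2, 185.5]), 0.66)]
s poise_grip [(array([179.3, 167.5]), 0.71)]
s pan_top [(array([275.6, 186.3]), 0.6)]
t pointer_tip []
t poise_grip [(array([332.1, 183.4]), 0.46)]
t pan_top [(array([244., 194.]), 0.94)]
red 8 148.375 184.125
green 28 178 182 179.60714285714286
54.125
red 9 148.77777777777777 184.11111111111111
```

```bash
python3 -c "
from cell import robot
print(robot.hand_in())"
```

```text
the job is handed in; nothing more can be done
None
```

I handed the job in at about 54 s: the spindle stands on the pan, the pointer rests mid-band at roughly +0.005 rad, and the gripper is clear. One risk remains: a push on the jammed poise read about 26 N in total at the wrist, against the 25 N limit on the scale, and hand-in returned no verdict.

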